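# Stand a plaster tooth tablet up to dry

## Robot

A 6-joint arm with a two-finger parallel gripper is mounted at the origin on the work surface. World frame = base frame: x ahead of the robot, y to its left, z up, the work surface at z = 0. Lengths are in m, angles in rad, forces in N, time in s.
With the tool pointing down it reaches from about 0.35 to 0.725 m from the base axis. Payload 6 kg.
Tool frame: the origin (TCP) lies on the centre line of the jaws, within the pads' length; the fingertips stand 17 mm ahead of it and the grasp point (between the pads) lies 2 mm behind it; z points along the fingers, x is the direction in which the jaws open and shut, and the axes are right-handed (so a half turn about z gives the same grasp; the last joint's range is limited). The gripper opens to 85 mm and grips with 20 to 120 N. Pads are 22 mm wide; open, the fingers measure 114 mm over their backs; the gripper's body (76 mm by 85 mm) begins 54 mm behind the grasp point. The pads swing forward as they close: fully open they stand 13 mm farther back than shut.
Start: joints at [-0.974, 0.04, 0.085, 0, -1.615, -0.334], TCP at [0.156, -0.579, 0.248] pointing down, gripper open.
Joint ranges: [-2.56, 2.56], [-1.29, 2.01], [-1.08, 1.49], [-3.29, 1.98], [-2.81, -0.18], [-2.99, 2.99]. Speed limits (rad/s): [2.57, 2.57, 3.01, 3.14, 3.14, 3.14].

## Interface

Orientations are given as a rotation vector (axis times angle).
In Python, from plant import robot gives the robot as it stands. The module is installed in compiled form; this text tells all that it offers.
- The arm moves only by the tool jog_arm, never from a script. Its argument "plan" is a list that holds one entry, the list of rows, each a list of 7 numbers: the shift along the tool's x, y, z in mm, then the turn, a rotation vector about the tool's x, y, z in rad, then the opening, from 0 (shut) to 1 (fully open). A call has 1 to 8 rows; each row is the pose to reach, as a shift and turn from the pose commanded when the call began, along the tool's axes at that moment; what a row does not reach only later rows make up. A row lasts 1/10 s, in which the tool goes at most 50 mm and 8.59 degrees, less where a joint would pass 70% of its speed; a pose out of reach is approached as far as the arm can. A call with a gripper value outside its range is refused whole. The fingers move at their own pace and stop on an object; the grip force is fixed at half the most. Time passes only in rows, so rows that repeat a pose let the fingers close. It gives the time, the measured TCP pose, the force and the opening at its end, in the units of the state.
- robot.get_obs(): the state, without advancing time (a new reading comes with each control period).
- robot.grab_frame(name): name is "scene" or "top"; returns (picture, depth): 480x640x3 uint8, blue, green, red; 480x640 float32, m along the optical axis (not along the pixel's ray), 0 where there is no reading.
- robot.get_calibration(name): a dict with "intrinsics" (3x3 intrinsics, pixels), "xyz" and "rotation" of the camera in the world. Camera axes: x right, y up, looking along -z (the intrinsics and any distortion apply to the point x, -y, -z); pixel columns grow to the right and rows downward; lengths in m; the calibration is good to about 2 mm. A picture is of the moment at which its call begins. get_calibration takes no time and is no camera call.
- robot.sign_off(): hands the job in, once; it reports no verdict.
The state is a dict: "time_s": time; "qpos": joint angles; "qd": joint speeds; "effort": joint torques, N m; "tcp_pos": TCP position; "orientation": TCP orientation; "contact_force": force on the tool from outside, world axes, zero at the start; "torque": the same for the moment, N m; "width": finger opening in m.
Only numpy, scipy, OpenCV 4.12 (cv2) and the standard library are available. Lean on these libraries where they do the work, as an engineer would, in place of code of your own. Each camera call takes 0.05 s, during which the arm holds its last target.

## Task

Take the plaster tablet that is lying back on the sloped steel stand and stand it upright on one of its long thin edges on the plywood drying board, so that air can reach both faces. It must be wholly on the board, in the empty part on the robot's side of the tablet already standing there, roughly parallel to that one and with at least two fingers' width (30 mm) of air between them. Plaster chips: do not drop it, and leave the other things where they are.

Things in the scene. Friction and masses are not known exactly. Their poses are not given: they have to be found in the camera images.
- tablet: White plaster slab to stand up: 110 mm wide (y), 90 tall (z), 20 thick (x), 0.15-0.31 kg. Raised two-rooted tooth on its +x face: 7 mm proud, 6 to 59 mm above the origin, within 25 mm of the middle; otherwise flat. Origin: middle of its lower long thin edge; z runs to the other long edge. At first it lies back 35 degrees from vertical on the stand, relief up, top edge towards the robot.
- tablet_mid (a point): Centre of that slab, 45 mm along its z from the origin; axes as the tablet's.
- stand: Fixed steel stand, base 125 x 90 mm, 68 mm high; origin: centre of the underside, on the table. Its slope (76 mm wide) rises towards its -x, 55 degrees from level. The tablet's lower edge rests on a ledge reaching 24 mm out from the slope; the slope backs only the tablet's lower 54 mm, so the upper 36 mm stick out free with open space beneath, as do about 17 mm at each side.
- board: Fixed plywood drying board, 220 mm along its x, 170 mm along its y, level, its flat top 22 mm above the table. Origin: centre of its underside, at table height; z up. The standing tablet is near its +x end, the rest is empty.
- neighbour: Loose tablet of the same size and axes, with a one-rooted tooth on its +x face, already standing on the board 55 to 80 mm from the board's middle towards its +x end, square to the board within 0.06 rad. Origin: middle of the edge it stands on. Leave it alone.
- tooth: Large white model tooth on a square 80 mm plaster base, 147 mm high, loose, to the left of the work. Origin: centre of the underside. Leave it alone.
- bottle: Water bottle, 64 mm across, 200 mm high, loose, to the right of the work. Origin: centre of the underside. Leave it alone.
- spatula: Modelling spatula, wooden handle and narrow steel blade, 190 mm long along its x, 16 mm wide, 10 mm high, lying flat on the table between stand and board. Origin: middle of its underside. Leave it alone.

How it is judged:
At the end, for the whole second after the job is handed in: Tablet released, at rest, upright (0.1 rad) on a long edge on the board: centre 62-72 mm above the table, at most 32 mm off the board's x axis and 101 mm towards its -x end, parallel to the neighbour (0.26 rad, either way round), centre at least 46 mm on the neighbour's -x side (angle between the z axis of tablet and the z axis of board, either way round below 0.1 rad and z of tablet_mid in the frame of board between 0.062 and 0.072 m and x of tablet_mid in the frame of board above -0.101 m and y of tablet_mid in the frame of board between -0.032 and 0.032 m and x of tablet_mid in the frame of neighbour below -0.046 m and angle between the x axis of tablet and the x axis of neighbour, either way round below 0.26 rad and linear speed of tablet below 0.02 m/s); the robot touches nothing.
It fails at once if the tablet is dropped (falls freely faster than 0.45 m/s, about 10 mm) (contact force between tablet and anything else below 0.02 N and linear speed of tablet above 0.45 m/s).
It fails at once if the neighbour tablet is shifted by more than 12 mm or tipped by more than 0.15 rad (distance of neighbour from where it was at the start of the episode above 0.012 m or angle between neighbour's own z axis and vertical above 0.15 rad).
It fails at once if the model tooth, the bottle or the spatula is shifted by more than 30 mm (distance of any of tooth, bottle, spatula from where it was at the start of the episode above 0.03 m).
It also fails if it takes over 45 s, if anything falls off the work surface, if the arm or the gripper's body presses on something with over 40 N, if the wrist force passes 120 N, or if a joint passes its speed limit or range.

## Working session

There is one attempt and no reset: what is moved stays moved. The work goes in short steps, Python scripts to look and compute and a tool call to move; the robot and the scene stay as the last step left them, time stands still between calls to the robot, and variables do not carry over. Pictures are saved under pics/ and viewed, and the job is handed in when it is done.

Besides the shell and the picture viewer there is one more tool, called after "Request:" in YAML: its name, and indented under it one key for each argument. jog_arm: Moves the arm, as the interface text tells. Its arguments: {"type":"object","properties":{"plan":{"type":"array","items":{"type":"array","items":{"type":"array","items":{"type":"number"}}}}},"required":["plan"]}

```bash
mkdir -p pics; ls; python3 - <<'E'
from plant import robot
import cv2,numpy as np
o=robot.get_obs();print(o)
for n in("scene","top"):
    c=robot.get_calibration(n);print(n,c)
    p,d=robot.grab_frame(n);cv2.imwrite(f"pics/{n}0.png",p);np.save(f"pics/{n}0.npy",d)
E
```

```text
pics
{'time_s': 0.0, 'qpos': array([-9.74331642e-01,  4.08302157e-02,  8.37933118e-02, -4.71958620e-04,
       -1.61549585e+00, -3.33696750e-01]), 'qd': array([ 0.00071963, -0.00341057,  0.00024128, -0.00242906,  0.00032739,
        0.00066639]), 'effort': array([ 2.00447280e-04, -3.68207932e+01,  3.47416770e+01,  6.93191975e+00,
       -5.24375660e-03,  5.97085943e-06]), 'tcp_pos': array([ 0.15585599, -0.57909214,  0.24725715]), 'orientation': array([-1.91033486e+00, -2.49214816e+00, -1.56104455e-03]), 'contact_force': array([ 0.21506271,  0.72728046, -0.49866532]), 'torque': array([ 0.04059469, -0.00703158, -0.04558837]), 'width': 0.08529033175264947}
scene {'intrinsics': array([[452.78821119,   0.        , 320.41893518],
       [  0.        , 452.78821119, 240.03941445],
       [  0.        ,   0.        ,   1.        ]]), 'xyz': array([1.42315053, 0.42838114, 0.79009892]), 'rotation': array([0.5713448 , 0.92168938, 1.8764087 ])}
top {'intrinsics': array([[454.15021267,   0.        , 319.90279361],
       [  0.        , 454.15021267, 240.59222675],
       [  0.        ,   0.        ,   1.        ]]), 'xyz': array([4.91356074e-01, 7.82645789e-04, 1.04616124e+00]), 'rotation': array([ 0.04841394, -0.06805806, -1.54867308])}
```

View pics/scene0.png

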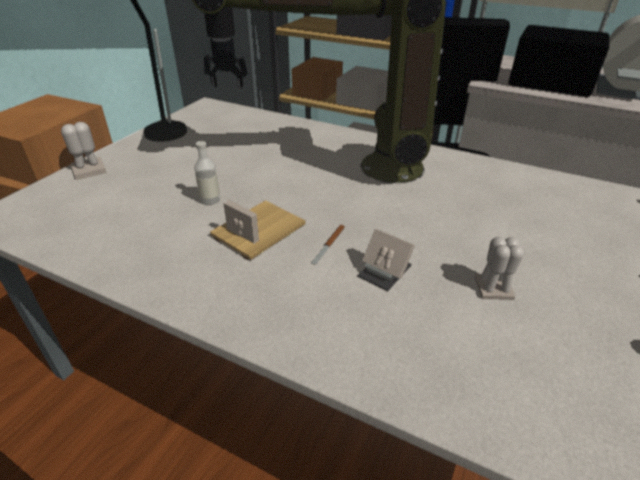

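View pics/top0.png

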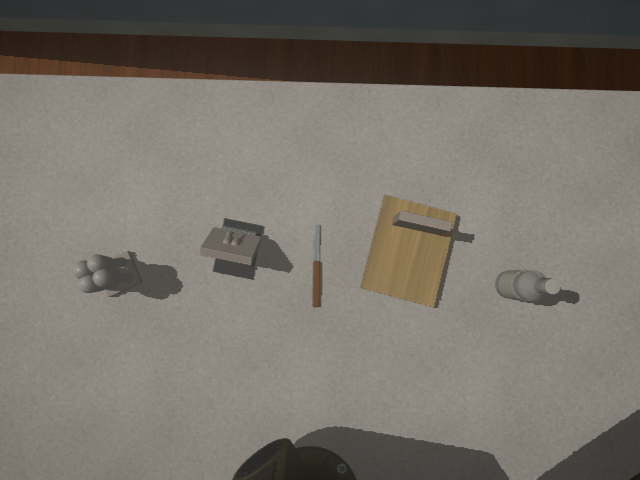

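```bash
cat > h.py <<'E'
import numpy as np,cv2
from scipy.spatial.transform import Rotation as R
from plant import robot
def cloud(n,d):
    c=robot.get_calibration(n);K=c["intrinsics"]
    v,u=np.mgrid[0:480,0:640]
    P=np.stack([(u-K[0,2])/K[0,0]*d,-(v-K[1,2])/K[1,1]*d,-d],-1)
    W=P@R.from_rotvec(c["rotation"]).as_matrix().T+c["xyz"]
    W[d==0]=np.nan
    return W
E
python3 - <<'E'
from h import *
for n,(x0,y0,x1,y1) in {"scene":(340,210,440,300),"top":(180,200,300,290)}.items():
    p=cv2.imread(f"pics/{n}0.png")[y0:y1,x0:x1];cv2.imwrite(f"pics/{n}_tab.png",cv2.resize(p,None,fx=6,fy=6,interpolation=2))
p=cv2.imread(f"pics/scene0.png")[185:275,190:310];cv2.imwrite("pics/scene_brd.png",cv2.resize(p,None,fx=6,fy=6,interpolation=2))
p=cv2.imread(f"pics/top0.png")[185:315,350:480];cv2.imwrite("pics/top_brd.png",cv2.resize(p,None,fx=4.6,fy=4.6,interpolation=2))
for n,pts in {"top":[(400,250),(300,200),(425,222),(405,217),(245,250),(215,240),(250,242)],"scene":[(230,220),(280,225),(380,245),(400,250),(350,220)]}.items():
    W=cloud(n,np.load(f"pics/{n}0.npy"))
    for u,v in pts: print(n,u,v,W[v,u].round(4))
E
```

```text
top 400 250 [ 0.5502 -0.1924  0.0251]
top 300 200 [0.6628 0.0366 0.0016]
top 425 222 [ 0.6045 -0.2274  0.1123]
top 405 217 [ 0.6141 -0.1859  0.1119]
top 245 250 [0.5395 0.1467 0.0898]
top 215 240 [0.56   0.2128 0.0787]
top 250 242 [0.5585 0.1407 0.0619]
scene 230 220 [ 0.6113 -0.2639  0.063 ]
scene 280 225 [ 0.5195 -0.159   0.0218]
scene 380 245 [0.5498 0.1572 0.0828]
scene 400 250 [0.5528 0.2107 0.0884]
scene 350 220 [3.743e-01 2.000e-04 5.000e-04]
```

View pics/top_tab.png

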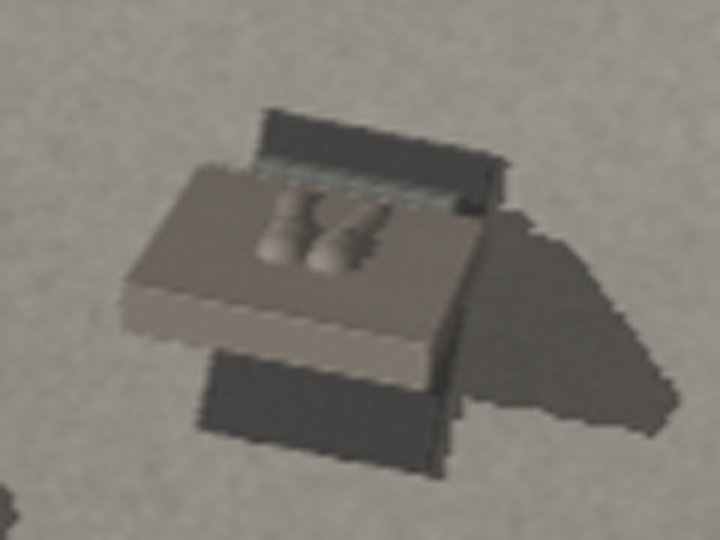

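View pics/scene_tab.png

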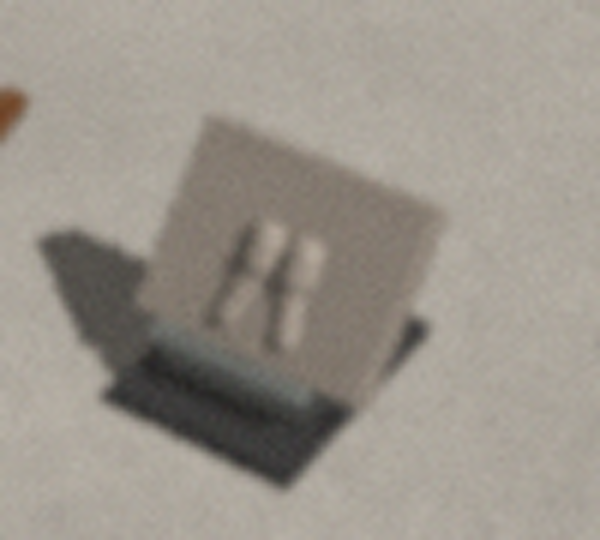

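View pics/top_brd.png

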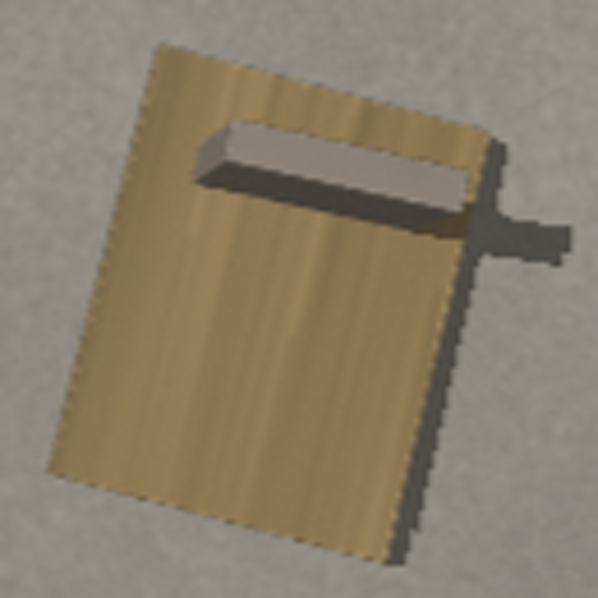

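View pics/scene_brd.png

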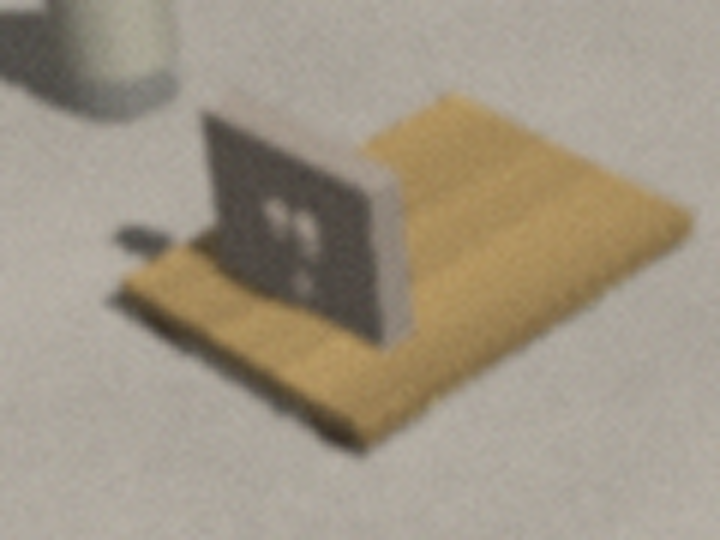

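```bash
cat > meas.py <<'E'
from h import *
def ray(n,u,v):
    c=robot.get_calibration(n);K=c["intrinsics"]
    d=R.from_rotvec(c["rotation"]).apply([(u-K[0,2])/K[0,0],-(v-K[1,2])/K[1,1],-1]);return np.array(c["xyz"]),d
def tri(a,b):
    A=[];B=[]
    for n,p in(("top",a),("scene",b)):
        o,d=ray(n,*p);d=d/np.linalg.norm(d);M=np.eye(3)-np.outer(d,d);A.append(M);B.append(M@o)
    x=np.linalg.lstsq(np.vstack(A),np.hstack(B),rcond=None)[0]
    return x,np.linalg.norm(np.vstack(A)@x-np.hstack(B))
f=lambda p,s,o:((p[0]+.5)/s-.5+o[0],(p[1]+.5)/s-.5+o[1])
def run(lab,pa,sa,oa,sb,ob):
    out=[]
    for a,b in pa:
        x,e=tri(f(a,sa,oa),f(b,sb,ob));out.append(x);print(lab,x.round(4),"res",round(e,4))
    return np.array(out)
E
python3 - <<'E'
from meas import *
T=run("tab",[((430,342),(208,115)),((128,283),(445,213)),((208,163),(365,408)),((490,218),(140,300))],6,(180,200),6,(340,210))
B=run("brd",[((160,43),(365,445)),((492,133),(125,285)),((388,562),(455,95)),((48,472),(690,215))],4.6,(350,185),6,(190,185))
N=run("nb",[((232,120),(370,190)),((468,170),(205,112)),((465,208),(235,95)),((230,158),(400,175))],4.6,(350,185),6,(190,185))
ex=lambda P:None
print("board c",B.mean(0),"x ang",[np.degrees(np.arctan2(*(B[i]-B[j])[1::-1])) for i,j in((0,3),(1,2))], "y ang",[np.degrees(np.arctan2(*(B[i]-B[j])[1::-1]))-90 for i,j in((0,1),(3,2))])
print("nb c",N.mean(0),"y ang",[np.degrees(np.arctan2(*(N[i]-N[j])[1::-1]))-90 for i,j in((0,1),(3,2))])
# depth planes
for n in("scene","top"):
    W=cloud(n,np.load(f"pics/{n}0.npy")); 
    # tablet front face pts: inside polygon
    m=np.zeros((480,640),np.uint8)
    poly={"top":[f(p,6,(180,200)) for p in((208,163),(490,218),(430,342),(128,283))],"scene":[f(p,6,(340,210)) for p in((208,115),(445,213),(365,408),(140,300))]}[n]
    cv2.fillPoly(m,[np.round(poly).astype(int)],1);m=cv2.erode(m,np.ones((3,3)))
    P=W[m>0];P=P[~np.isnan(P).any(1)]
    for _ in range(5):
        c=P.mean(0);nn=np.linalg.svd(P-c)[2][2];nn*=np.sign(nn[2]);r=(P-c)@nn;P=P[abs(r-np.median(r))<.004]
    print(n,"face c",c.round(4),"n",nn.round(3),"tilt of z from vert",90-np.degrees(np.arccos(nn[2])),"yaw",np.degrees(np.arctan2(nn[1],nn[0])),len(P),r.std())
    # board/neighbour tops
    Z=W.reshape(-1,3);Z=Z[~np.isnan(Z).any(1)]
    S=Z[(Z[:,0]>.4)&(Z[:,0]<.7)&(Z[:,1]<-.1)&(Z[:,1]>-.32)]
    nt=S[(S[:,2]>.107)&(S[:,2]<.117)]
    if len(nt)>10: print(n,"nbtop",cv2.minAreaRect((nt[:,:2]*1000).astype(np.float32)),np.median(nt[:,2]))
    bt=S[(S[:,2]>.016)&(S[:,2]<.028)];print(n,"brd",cv2.minAreaRect((bt[:,:2]*1000).astype(np.float32)),np.median(bt[:,2]))
E
```

```text
tab [0.5253 0.1302 0.1089] res 0.0004
tab [0.5425 0.2377 0.1062] res 0.0035
tab [0.5916 0.2282 0.0348] res 0.0043
tab [0.5734 0.1213 0.0385] res 0.0027
brd [ 0.6789 -0.1567  0.0134] res 0.0014
brd [ 0.6365 -0.3218  0.0182] res 0.0016
brd [ 0.424  -0.2705  0.0198] res 0.0007
brd [ 0.4654 -0.1051  0.0216] res 0.0023
nb [ 0.6273 -0.176   0.113 ] res 0.0012
nb [ 0.6065 -0.2823  0.1105] res 0.0008
nb [ 0.5887 -0.2799  0.1106] res 0.0024
nb [ 0.6095 -0.1741  0.1111] res 0.001
board c [ 0.55119481 -0.21353107  0.01825526] x ang [np.float64(-13.587076140893998), np.float64(-13.580211533595723)] y ang [np.float64(-14.407767662904234), np.float64(-14.049948004896706)]
nb c [ 0.60798961 -0.22807504  0.11129851] y ang [np.float64(-11.028463953072162), np.float64(-11.113190910052637)]
scene face c [0.5591 0.1837 0.0741] n [ 0.804 -0.145  0.577] tilt of z from vert 35.21210623051647 yaw -10.236786155657581 1144 0.0018132540745913086
scene nbtop ((611.1824951171875, -228.03118896484375), (111.4641342163086, 23.24089241027832), 78.08737182617188) 0.11222427498188675
scene brd ((553.729736328125, -211.1571044921875), (176.20716857910156, 222.46791076660156), 76.40216827392578) 0.022512481135622653
top face c [0.5569 0.1777 0.0737] n [ 0.805 -0.145  0.576] tilt of z from vert 35.13655164809619 yaw -10.188058593248002 927 0.0012315793400878555
top nbtop ((607.3470458984375, -226.70880126953125), (110.17926025390625, 20.766429901123047), 78.21927642822266) 0.11185865740366108
top brd ((550.7061157226562, -211.9445037841797), (171.09678649902344, 220.07664489746094), 76.31514739990234) 0.022262497794950153
```

```bash
cat > rel.py <<'E'
from h import *
def frame(yaw,tilt): # tool: x=-n ; yaw deg of tablet x axis, tilt back deg
    y,t=np.radians([yaw,tilt]);h=np.array([np.cos(y),np.sin(y),0]);k=np.array([0,0,1.])
    n=np.cos(t)*h+np.sin(t)*k; zt=-np.sin(t)*h+np.cos(t)*k
    x=-n;z=-zt;return np.column_stack([x,np.cross(z,x),z])
def rel(p,M):
    o=robot.get_obs();C=R.from_rotvec(o["orientation"])
    print("t",round(o["time_s"],2),"tcp",o["tcp_pos"].round(4),"shift mm",(C.inv().apply(np.array(p)-o["tcp_pos"])*1000).round(1),"turn",(C.inv()*R.from_matrix(M)).as_rotvec().round(4),"F",o["contact_force"].round(1),"w",round(o["width"],4),"q",o["qpos"].round(2))
TC=np.array([.550,.1808,.0664]);MT=frame(-10.2,35);ZT=-MT[:,2]
MV=frame(-12,0)
E
python3 -c "
from rel import *
rel([.42,-.1,.28],frame(-11,0))"
```

```text
t 0.1 tcp [ 0.1559 -0.5791  0.2474] shift mm [394.1 379.5 -32. ] turn [ 8.000e-04 -1.500e-03 -1.116e+00] F [-0.5 -0.6 -0.1] w 0.0858 q [-0.97  0.04  0.08 -0.   -1.62 -0.33]
```

Request:
jog_arm:
  plan:
    - [[394,380,-32,0,0,-1.116,1],[394,380,-32,0,0,-1.116,1],[394,380,-32,0,0,-1.116,1],[394,380,-32,0,0,-1.116,1],[394,380,-32,0,0,-1.116,1],[394,380,-32,0,0,-1.116,1],[394,380,-32,0,0,-1.116,1],[394,380,-32,0,0,-1.116,1]]

```text
time_s: 0.9
tcp_pos: [0.3492, -0.2279, 0.2716]
orientation: [0.293, 3.127, 0.001]
contact_force: [1.5, 0.1, -0.0]
width: 0.0855
```

```bash
python3 -c "
from rel import *
rel(TC+.128*ZT,MT)"
```

```text
t 0.9 tcp [ 0.3492 -0.2279  0.2716] shift mm [-47.9 438.2 100.6] turn [-0.0024 -0.6104 -0.0088] F [ 1.5  0.1 -0. ] w 0.0855 q [-0.09 -0.46 -0.3  -0.   -1.73 -0.1 ]
```

Request:
jog_arm:
  plan:
    - [[-10,200,20,0,-0.3,-0.009,1],[-10,200,20,0,-0.3,-0.009,1],[-10,200,20,0,-0.3,-0.009,1],[-10,200,20,0,-0.3,-0.009,0.75],[-48,438,100,-0.002,-0.61,-0.009,0.75],[-48,438,100,-0.002,-0.61,-0.009,0.75],[-48,438,100,-0.002,-0.61,-0.009,0.75],[-48,438,100,-0.002,-0.61,-0.009,0.75]]

```text
time_s: 1.7
tcp_pos: [0.45, 0.1123, 0.1972]
orientation: [0.225, 2.519, -0.066]
contact_force: [1.5, -0.2, 1.2]
width: 0.0641
```

```bash
python3 -c "
from rel import *
rel(TC+.128*ZT,MT)"
```

```text
t 1.7 tcp [0.45   0.1123 0.1972] shift mm [ 4.5 85.  28.9] turn [ 0.0033  0.0026 -0.0013] F [ 1.5 -0.2  1.2] w 0.0641 q [ 1.07 -0.88 -0.97  0.6  -1.3  -1.36]
```

Request:
jog_arm:
  plan:
    - [[4,43,14,0.003,0.003,-0.001,0.75],[4,85,29,0.003,0.003,-0.001,0.75],[4,85,29,0.003,0.003,-0.001,0.75],[4,85,29,0.003,0.003,-0.001,0.75],[4,85,29,0.003,0.003,-0.001,0.75]]

```text
time_s: 2.2
tcp_pos: [0.4796, 0.1904, 0.1728]
orientation: [0.232, 2.525, -0.077]
contact_force: [-0.6, -0.4, -0.1]
width: 0.0642
```

```bash
python3 -c "
from rel import *
rel(TC+.128*ZT,MT)
rel(TC+.038*ZT,MT)
for n in ('scene','top'):
    p,d=robot.grab_frame(n);np.save(f'pics/{n}1.npy',d)
    p=p[150:310,320:520] if n=='scene' else p[170:330,150:350]
    cv2.imwrite(f'pics/{n}1.png',cv2.resize(p,None,fx=3.7,fy=3.7,interpolation=2))
"
```

```text
t 2.2 tcp [0.4796 0.1904 0.1728] shift mm [ 2.9  3.1 -0.1] turn [-0.0059 -0.0036 -0.0034] F [-0.6 -0.4 -0.1] w 0.0642 q [ 1.09 -0.6  -0.88  0.63 -1.18 -1.49]
t 2.2 tcp [0.4796 0.1904 0.1728] shift mm [ 2.6  3.6 89.9] turn [-0.0059 -0.0036 -0.0034] F [-0.6 -0.4 -0.1] w 0.0642 q [ 1.09 -0.6  -0.88  0.63 -1.18 -1.49]
```

View pics/scene1.png

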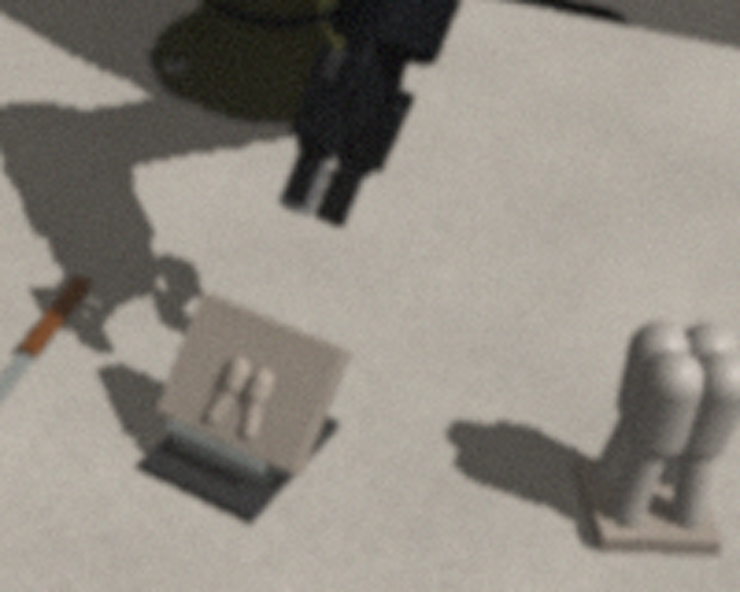

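View pics/top1.png

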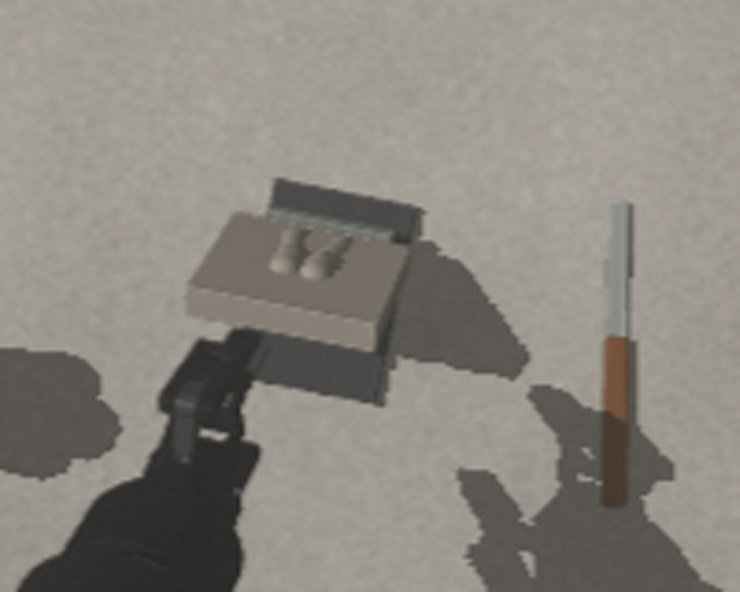

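```bash
cat >> rel.py <<'E'
def proj(n,P):
    c=robot.get_calibration(n);K=c["intrinsics"]
    q=R.from_rotvec(c["rotation"]).inv().apply(np.atleast_2d(P)-c["xyz"]);q=q/-q[:,2:]
    return np.c_[K[0,0]*q[:,0]+K[0,2],-K[1,1]*q[:,1]+K[1,2]]
E
python3 -c "
from rel import *
o=robot.get_obs();C=R.from_rotvec(o['orientation']).as_matrix();p=o['tcp_pos']
pts=np.array([p+C@[s*.032,0,.012] for s in(1,-1)]+[TC+.045*ZT, p+C@[0,0,.05]])
for n,off in(('scene',(320,150)),('top',(150,170))):
    print(n,((proj(n,pts)-off)*3.7).round())
"
```

```text
scene [[326. 224.]
 [294. 213.]
 [277. 319.]
 [289. 271.]]
top [[242. 437.]
 [249. 338.]
 [278. 320.]
 [267. 349.]]
```

Request:
jog_arm:
  plan:
    - [[3,3,20,-0.006,-0.004,-0.003,0.75],[3,3,45,-0.006,-0.004,-0.003,0.75],[3,3,65,-0.006,-0.004,-0.003,0.75],[3,3,80,-0.006,-0.004,-0.003,0.75],[3,3,90,-0.006,-0.004,-0.003,0.75],[3,3,90,-0.006,-0.004,-0.003,0.75],[3,3,90,-0.006,-0.004,-0.003,0.75]]

```text
time_s: 3.0
tcp_pos: [0.5283, 0.1845, 0.0978]
orientation: [0.226, 2.521, -0.07]
contact_force: [-0.2, 0.5, -0.4]
width: 0.064
```

```bash
python3 -c "
from rel import *
rel(TC+.038*ZT,MT)
for n in ('scene','top'):
    p,d=robot.grab_frame(n);np.save(f'pics/{n}2.npy',d)
    p=p[190:290,330:450] if n=='scene' else p[190:290,170:290]
    cv2.imwrite(f'pics/{n}2.png',cv2.resize(p,None,fx=6,fy=6,interpolation=2))
"
```

```text
t 3.0 tcp [0.5283 0.1845 0.0978] shift mm [-0.   0.2  0.4] turn [ 0.0005  0.0011 -0.0006] F [-0.2  0.5 -0.4] w 0.064 q [ 0.94 -0.44 -0.93  0.71 -0.92 -1.52]
```

View pics/scene2.png

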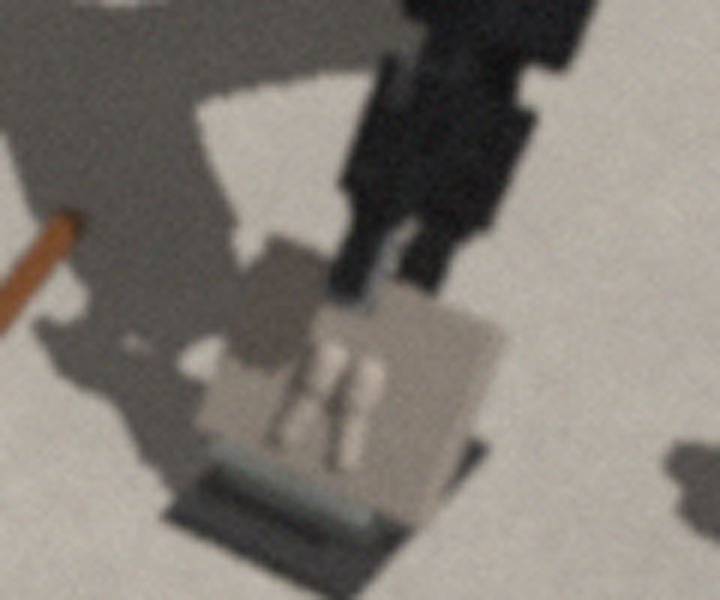

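View pics/top2.png

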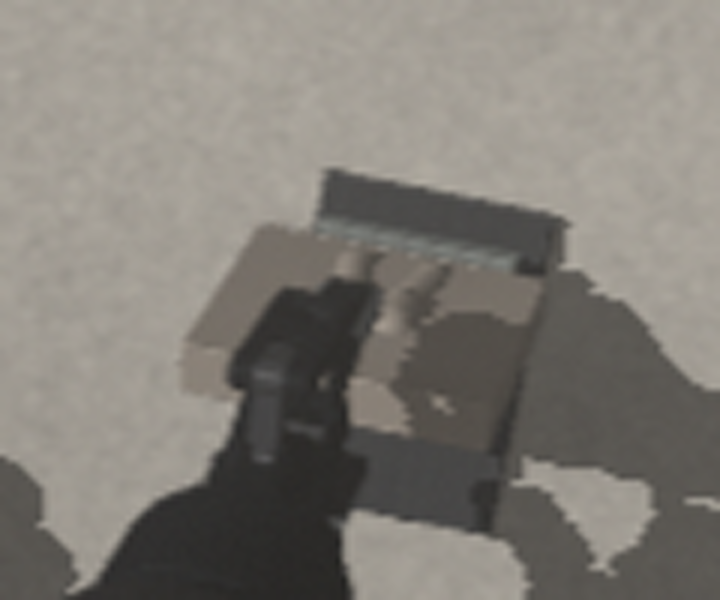

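Both views show the jaws straddling the middle of the upper edge (scene crop: fingers at 330–445, edge middle ≈388,280), with the upper fingertip above the tooth relief. I'll close the gripper.

Request:
jog_arm:
  plan:
    - [[0,0,0,0,0,0,0.45],[0,0,0,0,0,0,0.3],[0,0,0,0,0,0,0.2],[0,0,0,0,0,0,0],[0,0,0,0,0,0,0],[0,0,0,0,0,0,0],[0,0,0,0,0,0,0]]

```text
time_s: 3.8
tcp_pos: [0.5287, 0.1849, 0.0979]
orientation: [0.225, 2.521, -0.07]
contact_force: [1.6, -1.1, 5.3]
width: 0.0189
```

```bash
python3 -c "
from rel import *
rel(TC+.038*ZT,MT)
rel(TC+.038*ZT+np.array([.0,0,.02]),MT)
for n in ('scene','top'):
    p,d=robot.grab_frame(n)
    p=p[190:290,330:450] if n=='scene' else p[190:290,170:290]
    cv2.imwrite(f'pics/{n}3.png',cv2.resize(p,None,fx=6,fy=6,interpolation=2))
"
```

```text
t 3.8 tcp [0.5287 0.1849 0.0979] shift mm [ 0.3 -0.3  0.3] turn [0.0006 0.0016 0.0001] F [ 1.6 -1.1  5.3] w 0.0189 q [ 0.94 -0.44 -0.93  0.71 -0.92 -1.52]
t 3.8 tcp [0.5287 0.1849 0.0979] shift mm [-11.2  -0.3 -16.1] turn [0.0006 0.0016 0.0001] F [ 1.6 -1.1  5.3] w 0.0189 q [ 0.94 -0.44 -0.93  0.71 -0.92 -1.52]
```

View pics/scene3.png

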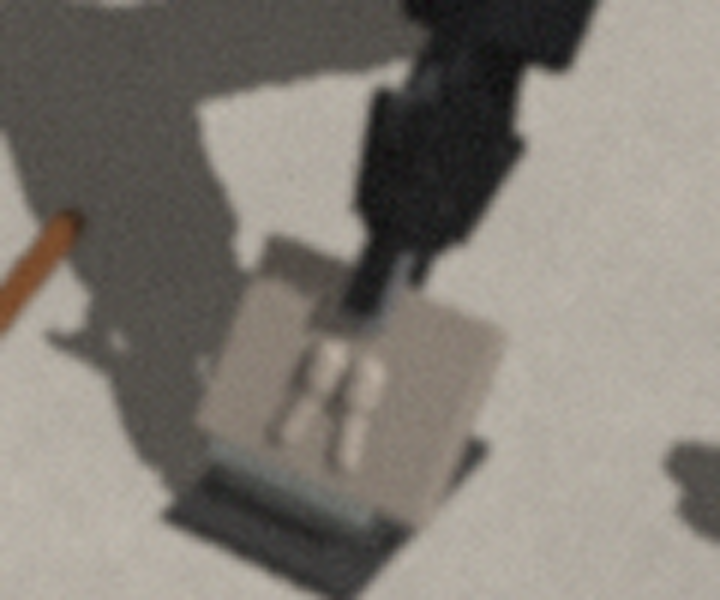

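The grip is good: 18.9 mm wide, with the tip just above the relief. Next I lift off the slope, then go up.

Request:
jog_arm:
  plan:
    - [[-1,0,-8,0,0,0,0],[-4,0,-18,0,0,0,0],[-15,0,-36,0,0,0,0],[-30,0,-56,0,0,0,0],[-45,0,-78,0,0,0,0],[-60,0,-100,0,0,0,0],[-60,0,-100,0,0,0,0],[-60,0,-100,0,0,0,0]]

```text
time_s: 4.7
tcp_pos: [0.5195, 0.186, 0.2115]
orientation: [0.225, 2.525, -0.072]
contact_force: [0.3, -0.2, -3.3]
width: 0.0188
```

```bash
python3 -c "
from rel import *
rel([.50,.02,.24],MV)
for n in ('scene',):
    p,d=robot.grab_frame(n)
    cv2.imwrite(f'pics/{n}4.png',cv2.resize(p[150:310,320:520],None,fx=3.7,fy=3.7,interpolation=2))
"
```

```text
t 4.7 tcp [0.5195 0.186  0.2115] shift mm [ -24.6 -166.9  -17.5] turn [0.0087 0.6086 0.0306] F [ 0.3 -0.2 -3.3] w 0.0188 q [ 0.99 -0.51 -0.75  0.62 -1.15 -1.38]
```

View pics/scene4.png

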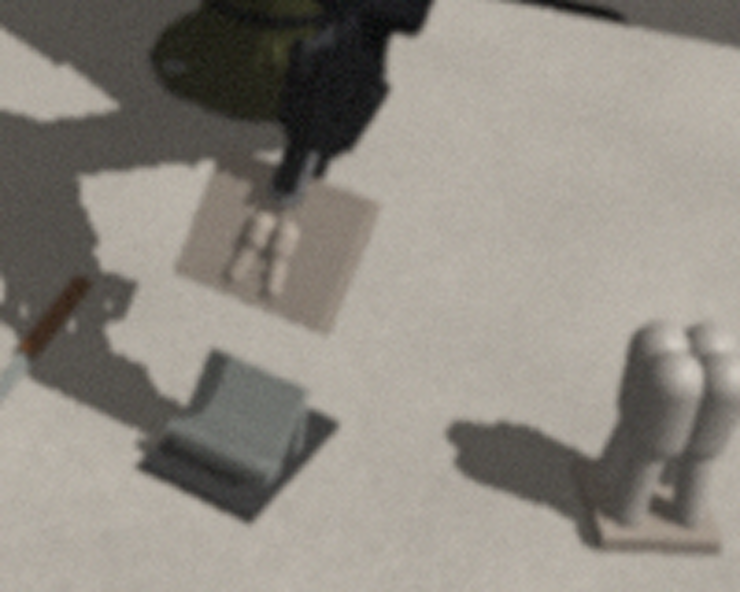

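The tablet is held square to the gripper and clear of the stand. Now I move towards the board and turn it upright.

Request:
jog_arm:
  plan:
    - [[-4,-20,-3,0.001,0.075,0.004,0],[-8,-45,-5,0.003,0.17,0.009,0],[-12,-75,-8,0.004,0.27,0.014,0],[-16,-105,-11,0.006,0.38,0.02,0],[-20,-135,-14,0.008,0.49,0.025,0],[-25,-155,-18,0.009,0.57,0.03,0],[-25,-167,-18,0.009,0.609,0.03,0],[-25,-167,-18,0.009,0.609,0.03,0]]

```text
time_s: 5.55
tcp_pos: [0.5006, 0.0183, 0.2399]
orientation: [-0.333, -3.121, 0.003]
contact_force: [0.0, 1.2, -3.4]
width: 0.0189
```

```bash
python3 -c "
from rel import *
rel([.5175,-.2042,.18],MV)
"
```

```text
t 5.55 tcp [0.5006 0.0183 0.2399] shift mm [ -63.6 -213.8   60.2] turn [-0.0019 -0.0026 -0.0029] F [ 0.   1.2 -3.4] w 0.0189 q [ 0.44 -0.22 -0.18 -0.   -1.62 -0.65]
```

Request:
jog_arm:
  plan:
    - [[-8,-25,5,0,0,0,0],[-18,-60,12,0,0,0,0],[-30,-100,20,0,0,0,0],[-42,-140,32,0,0,0,0],[-54,-180,45,0,0,0,0],[-61,-205,56,-0.002,-0.003,-0.003,0],[-64,-214,60,-0.002,-0.003,-0.003,0],[-64,-214,60,-0.002,-0.003,-0.003,0]]

```text
time_s: 6.35
tcp_pos: [0.518, -0.203, 0.18]
orientation: [0.325, 3.123, 0.002]
contact_force: [-0.5, 0.1, -2.3]
width: 0.019
```

```bash
python3 -c "
from rel import *
rel([.5175,-.2042,.115],MV)
for n in ('scene','top'):
    p,d=robot.grab_frame(n);np.save(f'pics/{n}5.npy',d);cv2.imwrite(f'pics/{n}5f.png',p)
    p=p[165:275,185:315] if n=='scene' else p[185:315,350:480]
    cv2.imwrite(f'pics/{n}5.png',cv2.resize(p,None,fx=4.6,fy=4.6,interpolation=2))
"
```

```text
t 6.35 tcp [ 0.518 -0.203  0.18 ] shift mm [ 0.4 -1.3 65. ] turn [0.0014 0.0014 0.0022] F [-0.5  0.1 -2.3] w 0.019 q [-0.01 -0.07 -0.15 -0.   -1.49 -0.19]
```

View pics/scene5.png

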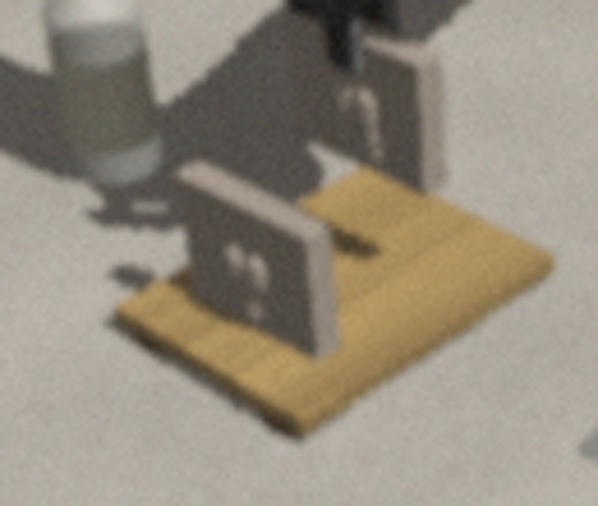

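View pics/top5.png

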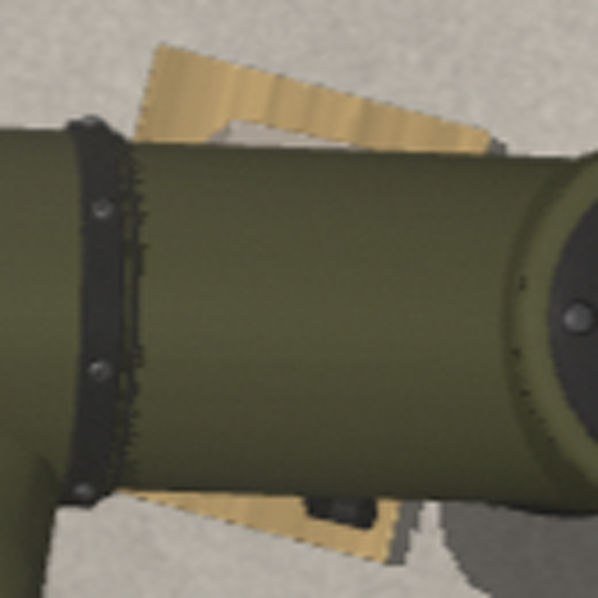

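```bash
python3 - <<'E'
from rel import *
W=cloud("scene",np.load("pics/scene5.npy")).reshape(-1,3)
x0=np.array([.518,-.203]);a=np.radians(-12);h=np.array([np.cos(a),np.sin(a)]);l=np.array([-h[1],h[0]])
u=(W[:,:2]-x0)@h;v=(W[:,:2]-x0)@l
m=(abs(u)<.03)&(abs(v)<.065)&(W[:,2]>.06)&(W[:,2]<.16)
P=np.c_[u,v,W[:,2]][m]
f=P[(P[:,1]<.05)&(P[:,1]>-.05)&(abs(P[:,1])>.0)&(P[:,0]>0)&(P[:,0]<.016)]
f=f[(abs(f[:,1])>.027)]
for _ in range(4):
    c=f.mean(0);n=np.linalg.svd(f-c)[2][2];n*=np.sign(n[0]);r=(f-c)@n;f=f[abs(r)<.004]
print(len(f),c.round(4),n.round(4))
e=P[P[:,1]>.045]
for q in(1,50,99):print(q,np.percentile(e,q,axis=0).round(4))
for lo,hi in((.03,.045),(-.045,-.03),(.045,.06)):
    s=P[(P[:,1]>lo)&(P[:,1]<hi)];print(lo,"z",np.percentile(s[:,2],[0,1,2,98,99,100]).round(4))
E
```

```text
219 [0.0113 0.0018 0.1292] [1.     0.0081 0.0038]
1 [-0.01    0.0455  0.0967]
50 [0.0066 0.0539 0.1292]
99 [0.0133 0.0587 0.1594]
0.03 z [0.097  0.0981 0.0991 0.1576 0.1593 0.1597]
-0.045 z [0.0947 0.0964 0.0975 0.1584 0.1589 0.1593]
0.045 z [0.0958 0.0967 0.0974 0.159  0.1594 0.1599]
```

The tablet is upright to within 0.01 rad, with its lower edge at z ≈ 0.0965, so contact should come after about 74.5 mm of descent.

Request:
jog_arm:
  plan:
    - [[0,-1,15,0.001,0.001,0.002,0],[0,-1,35,0.001,0.001,0.002,0],[0,-1,52,0.001,0.001,0.002,0],[0,-1,62,0.001,0.001,0.002,0],[0,-1,68,0.001,0.001,0.002,0],[0,-1,70,0.001,0.001,0.002,0],[0,-1,70,0.001,0.001,0.002,0],[0,-1,70,0.001,0.001,0.002,0]]

```text
time_s: 7.25
tcp_pos: [0.5195, -0.2037, 0.1132]
orientation: [0.325, 3.119, 0.001]
contact_force: [-0.2, -0.3, -2.8]
width: 0.0186
```

Request:
jog_arm:
  plan:
    - [[0,0,1,0,0,0,0],[0,0,2,0,0,0,0],[0,0,3,0,0,0,0],[0,0,3,0,0,0,0]]

```text
time_s: 7.65
tcp_pos: [0.519, -0.2037, 0.1091]
orientation: [0.326, 3.121, 0.001]
contact_force: [0.9, 0.2, -2.4]
width: 0.0189
```

Request:
jog_arm:
  plan:
    - [[0,0,0.5,0,0,0,0],[0,0,1,0,0,0,0],[0,0,1.5,0,0,0,0],[0,0,1.5,0,0,0,0]]

```text
time_s: 8.05
tcp_pos: [0.519, -0.2037, 0.1077]
orientation: [0.325, 3.121, 0.001]
contact_force: [1.1, -0.2, -2.5]
width: 0.0188
```

Request:
jog_arm:
  plan:
    - [[0,0,0.5,0,0,0,0],[0,0,1,0,0,0,0],[0,0,1,0,0,0,0]]

```text
time_s: 8.35
tcp_pos: [0.5191, -0.2037, 0.1069]
orientation: [0.325, 3.121, 0.001]
contact_force: [-0.4, -0.2, -2.8]
width: 0.0192
```

Request:
jog_arm:
  plan:
    - [[0,0,0.5,0,0,0,0],[0,0,1,0,0,0,0],[0,0,1,0,0,0,0]]

```text
time_s: 8.65
tcp_pos: [0.5193, -0.2037, 0.1067]
orientation: [0.325, 3.12, 0.0]
contact_force: [-2.4, 2.7, 3.9]
width: 0.0187
```

Request:
jog_arm:
  plan:
    - [[0,0,0.5,0,0,0,0],[0,0,1,0,0,0,0],[0,0,1,0,0,0,0]]

```text
time_s: 8.95
tcp_pos: [0.5194, -0.2037, 0.1067]
orientation: [0.325, 3.119, 0.0]
contact_force: [-4.5, 4.2, 9.0]
width: 0.0185
```

Request:
jog_arm:
  plan:
    - [[0,0,-0.5,0,0,0,0],[0,0,-1,0,0,0,0.2],[0,0,-1,0,0,0,0.25],[0,0,-1,0,0,0,0.3],[0,0,-1,0,0,0,0.4],[0,0,-1,0,0,0,0.5],[0,0,-1,0,0,0,0.5],[0,0,-1,0,0,0,0.5]]

```text
time_s: 9.75
tcp_pos: [0.5191, -0.2037, 0.1057]
orientation: [0.325, 3.121, 0.001]
contact_force: [1.4, 0.2, 0.2]
width: 0.0429
```

```bash
python3 -c "
from rel import *
rel([.5175,-.2042,.115],MV)
p,d=robot.grab_frame('scene')
cv2.imwrite('pics/scene6.png',cv2.resize(p[165:275,185:315],None,fx=4.6,fy=4.6,interpolation=2))
"
```

```text
t 9.75 tcp [ 0.5191 -0.2037  0.1057] shift mm [ 1.4 -0.8 -9.3] turn [0.0009 0.0038 0.0016] F [1.4 0.2 0.2] w 0.0429 q [-0.01 -0.05 -0.26 -0.   -1.35 -0.19]
```

View pics/scene6.png

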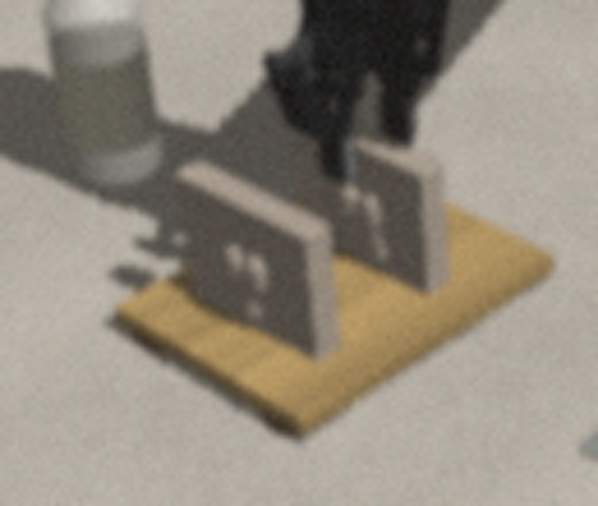

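The tablet stands free between the open fingers, upright on the board. I'll withdraw straight up, then move sideways to clear the top camera's view.

Request:
jog_arm:
  plan:
    - [[0,0,-10,0,0,0,0.5],[0,0,-30,0,0,0,0.5],[0,0,-60,0,0,0,0.5],[0,0,-100,0,0,0,0.5],[0,0,-140,0,0,0,0.5],[20,40,-150,0,0,0,0.5],[40,85,-150,0,0,0,0.5],[60,130,-150,0,0,0,0.5]]

```text
time_s: 10.6
tcp_pos: [0.4861, -0.0631, 0.2572]
orientation: [0.328, 3.118, 0.002]
contact_force: [1.2, 1.6, 0.4]
width: 0.0427
```

Request:
jog_arm:
  plan:
    - [[20,45,0,0,0,0,0.5],[40,90,0,0,0,0,0.5],[50,135,0,0,0,0,0.5],[50,180,0,0,0,0,0.5],[50,220,0,0,0,0,0.5],[50,220,0,0,0,0,0.5],[50,220,0,0,0,0,0.5],[50,220,0,0,0,0,0.5]]

```text
time_s: 11.4
tcp_pos: [0.4831, 0.1609, 0.2564]
orientation: [0.326, 3.12, 0.001]
contact_force: [0.2, -0.4, -0.2]
width: 0.0425
```

```bash
python3 -c "
from rel import *
for n in ('scene','top'):
    p,d=robot.grab_frame(n);np.save(f'pics/{n}7.npy',d);cv2.imwrite(f'pics/{n}7.png',p)
rel([.5175,-.2042,.115],MV)
a=np.radians(-13.7);bx=np.array([np.cos(a),np.sin(a)]);by=np.array([-bx[1],bx[0]]);bc=np.array([.5515,-.2125])
for n in ('scene','top'):
    S=cloud(n,np.load(f'pics/{n}7.npy')).reshape(-1,3)
    S=S[(S[:,0]>.4)&(S[:,0]<.7)&(S[:,1]<-.1)&(S[:,1]>-.32)&(S[:,2]>.107)&(S[:,2]<.117)]
    x=(S[:,:2]-bc)@bx
    for lab,m in(('tab',x<.01),('nb',x>.01)):
        r=cv2.minAreaRect((S[m,:2]*1000).astype(np.float32));c=np.array(r[0])/1000-bc
        print(n,lab,r,np.median(S[m,2]).round(4),'board xy',c@bx,c@by)
"
```

```text
t 11.5 tcp [0.4831 0.1605 0.2563] shift mm [-108.7 -349.9  141.3] turn [0.0016 0.0046 0.0004] F [ 0.3 -0.6 -0.1] w 0.0426 q [ 0.72 -0.21 -0.13  0.   -1.64 -0.93]
scene tab ((521.7635498046875, -202.61581420898438), (109.38198852539062, 25.175491333007812), 76.17914581298828) 0.1123 board xy -0.031231374257221924 0.0025602462723240678
scene nb ((611.1363525390625, -227.858154296875), (116.5346908569336, 23.01119041442871), 78.20543670654297) 0.1122 board xy 0.06157704261985718 -0.0007970381184497651
top tab ((519.3009033203125, -202.489990234375), (109.41816711425781, 20.164794921875), 78.24281311035156) 0.1121 board xy -0.03365375619885884 0.0020992418163560123
top nb ((607.087646484375, -227.2268524169922), (111.09739685058594, 20.993907928466797), 78.34941101074219) 0.112 board xy 0.05749400944845716 -0.0011425853685536082
```

View pics/top7.png

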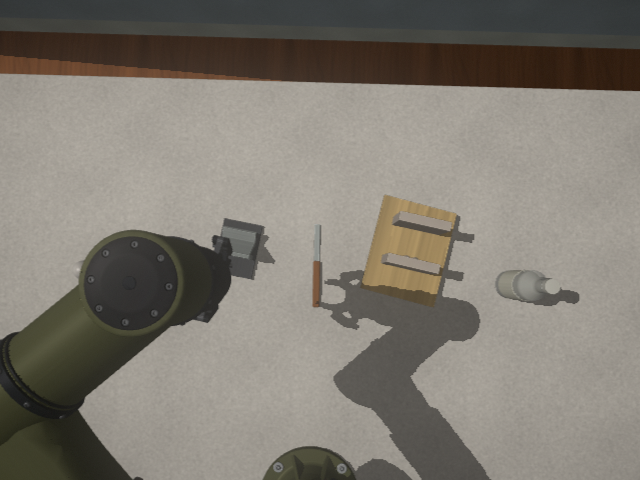

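View pics/scene7.png

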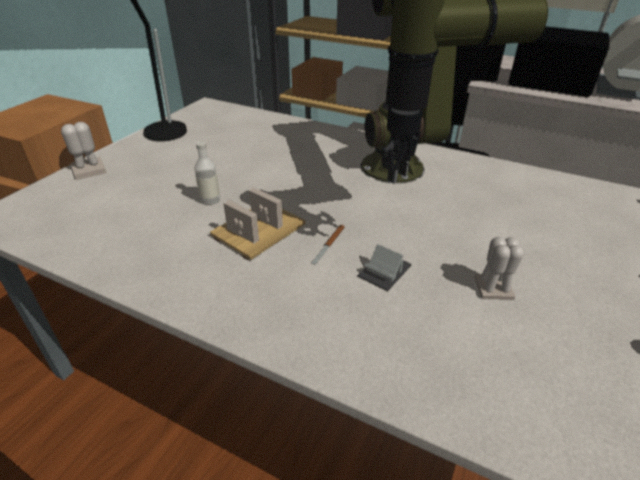

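Top view: the tablet stands at about (412,264), parallel to the neighbour at about (425,223). In the scene view, the tooth, bottle and spatula are at the same pixels as before, and the gripper touches nothing.

```bash
python3 -c "
from plant import robot
print(robot.sign_off())"
```

```text
the job is handed in; nothing more can be done
None
```

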